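# Rack the round cutting dies by size

### The arm

A 6-joint arm with a two-finger parallel gripper is mounted at the origin on the work surface. World frame = base frame: x ahead of the robot, y to its left, z up, the work surface at z = 0. Lengths are in m, angles in rad, forces in N, time in s.
With the tool pointing down it reaches from about 0.35 to 0.775 m from the base axis. Payload 7.3 kg.
Tool frame: the origin (TCP) lies on the centre line of the jaws, within the pads' length; the fingertips stand 17 mm ahead of it and the grasp point (between the pads) lies 2 mm behind it (robot.tcp_to_tips is the distance from the TCP to the fingertips, in m); z points along the fingers, y is the line along which they close (so a half turn about z gives the same grasp; the last joint's range is limited). The gripper opens to 92 mm and grips with 3 to 60 N. Pads are 19 mm wide; open, the fingers measure 130 mm over their backs; the gripper's body (75 mm by 190 mm) begins 47 mm behind the grasp point.
Start: joints at [1.168, 0.342, 1.524, -0, 1.275, -0.146], TCP at [0.133, 0.508, 0.244] pointing down, gripper open.
Joint ranges: [-2.53, 2.53], [-0.77, 2.02], [0.04, 2.7], [-1, 4.14], [0.28, 2.66], [-3.11, 3.11]. Speed limits (rad/s): [2.57, 2.57, 3.14, 3.14, 3.14, 3.14].

### API

Orientations are given as [roll, pitch, yaw] about the fixed x, y, z axes, in that order (R = Rz(yaw) Ry(pitch) Rx(roll)).
In Python, from cell import robot gives the robot as it stands. The module is installed in compiled form; this text tells all that it offers.
- The arm moves only by the tool carry_out, never from a script. Its argument "commands" is a list of rows, each a list of 3 entries, a list of its own where there are three numbers: the shift along the tool's x, y, z in m, then the turn about the tool's z in rad, then the opening, from 0 (shut) to 1 (fully open). In form: [[[dx, dy, dz], yaw, claw], ...]. A call has 1 to 20 rows; each row shifts and turns the commanded pose from where the row before left it, along the tool's axes as they then stand; what a row does not reach is not made up. A row lasts 1/8 s, in which the tool goes at most 62.5 mm and 10.7 degrees, less where a joint would pass 70% of its speed; a pose out of reach is approached as far as the arm can. A call is refused whole if a number of a shift passes 0.0625 or a number of a turn 0.188, either way. A call with a gripper value outside its range is refused whole. The fingers move at their own pace and stop on an object; "newtons" is the grip in N (left out, the last holds). Time passes only in rows, so rows that do not move let the fingers close. It gives the time, the measured TCP pose, the force, the opening and the grip force at its end, in the units of the state.
- robot.observe(): the state, without advancing time (a new reading comes with each control period).
- robot.read_camera(name): name is "scene" or "top"; returns a dict with "pixels" (420x560x3 uint8, red, green, blue), "fx", "fy", "cx", "cy" (pixels), "view" (4x4, takes a point from world to camera coordinates). Camera axes: x right, y up, looking along -z (the intrinsics and any distortion apply to the point x, -y, -z); pixel columns grow to the right and rows downward; lengths in m; the calibration is good to about 2 mm. A picture is of the moment at which its call begins. There is no depth.
- robot.hand_in(): hands the job in; it is judged then, once.
Trained networks look in a picture, given as the dict that the camera call returned (one of the last four; its "shot" number tells which), for a name from the list of things; names that differ only in an ending like _2 or _b are one class to them, and where a whole thing is asked for, a point or a joint stands for the part that bears it (a point fixed in the world has none). Each returns a list of dicts, best first, with "p" (0 to 1); they miss things now and then, are a little off and sometimes report something else, mostly with a low value. They report only what shows in the picture. A call takes as long as a camera call. They do not tell look-alikes from the thing itself.
- robot.find_in(picture, name): "at" ([column, row] in pixels, amid what is visible of it).
- robot.tip_of(picture, name): "at" ([column, row] in pixels: a listed point, or the origin of a listed thing).
The state is a dict: "time": time; "qpos": joint angles; "qvel": joint speeds; "joint_efforts": joint torques, N m; "tool_pos": TCP position; "tool_rot": TCP orientation; "contact_force": force on the tool from outside, world axes, zero at the start; "torque": the same for the moment, N m; "opening": finger opening in m; "grip_force": force on a finger pad.
Only numpy, scipy, OpenCV 4.12 (cv2) and the standard library are available. Lean on these libraries where they do the work, as an engineer would, in place of code of your own. Each camera call takes 0.05 s, during which the arm holds its last target. There are 200 camera calls.

### The job

Put the four round leather-cutting dies away on the wooden rack in order of diameter, each standing upright and centred on its own cork disc: the smallest beside the brass post, growing to the largest at the other end. Set them down gently without dropping or tipping any, and leave the spirit lamp standing where it is.

Things in the scene. Friction and masses are not known exactly. Their poses are not given: they have to be found in the camera images.
- die_27: round steel leather-cutting die, the smallest, diameter 27 mm, standing upright on its cutting rim, loose. From the bottom: round body 27 mm across and 28 mm tall, then a coaxial grip shank 16 mm in diameter and 32 mm tall; 60 mm tall in all, about 120 g. All four dies have the same shape, height and shank and differ only in diameter. Origin: centre of the underside; z up along the shank
- die_38: round steel leather-cutting die, diameter 38 mm, standing upright on its cutting rim, loose. From the bottom: round body 38 mm across and 28 mm tall, then a coaxial grip shank 16 mm in diameter and 32 mm tall; 60 mm tall in all, about 200 g. All four dies have the same shape, height and shank and differ only in diameter. Origin: centre of the underside; z up along the shank
- die_49: round steel leather-cutting die, diameter 49 mm, standing upright on its cutting rim, loose. From the bottom: round body 49 mm across and 28 mm tall, then a coaxial grip shank 16 mm in diameter and 32 mm tall; 60 mm tall in all, about 300 g. All four dies have the same shape, height and shank and differ only in diameter. Origin: centre of the underside; z up along the shank
- die_60: round steel leather-cutting die, the largest, diameter 60 mm, standing upright on its cutting rim, loose. From the bottom: round body 60 mm across and 28 mm tall, then a coaxial grip shank 16 mm in diameter and 32 mm tall; 60 mm tall in all, about 420 g. All four dies have the same shape, height and shank and differ only in diameter. Origin: centre of the underside; z up along the shank
- pad_a: one of four alike flat cork discs, 72 mm in diameter and 3 mm thick, fixed on a wooden rack board (94 x 470 x 12 mm) in one straight row with 76 to 100 mm between centres; the letters say nothing of the order along the row. Origin: centre of the disc's underside, 12 mm above the table; its top, where a die stands, is 3 mm higher; z up
- pad_b: one of four alike flat cork discs, 72 mm in diameter and 3 mm thick, fixed on a wooden rack board (94 x 470 x 12 mm) in one straight row with 76 to 100 mm between centres; the letters say nothing of the order along the row. Origin: centre of the disc's underside, 12 mm above the table; its top, where a die stands, is 3 mm higher; z up
- pad_c: one of four alike flat cork discs, 72 mm in diameter and 3 mm thick, fixed on a wooden rack board (94 x 470 x 12 mm) in one straight row with 76 to 100 mm between centres; the letters say nothing of the order along the row. Origin: centre of the disc's underside, 12 mm above the table; its top, where a die stands, is 3 mm higher; z up
- pad_d: one of four alike flat cork discs, 72 mm in diameter and 3 mm thick, fixed on a wooden rack board (94 x 470 x 12 mm) in one straight row with 76 to 100 mm between centres; the letters say nothing of the order along the row. Origin: centre of the disc's underside, 12 mm above the table; its top, where a die stands, is 3 mm higher; z up
- post: short brass post, 18 mm in diameter (26 mm foot), 30 mm tall, fixed at one end of the rack board, in line with the discs and 67 to 79 mm from the centre of the nearest one; at the other end is only a flat black rubber button. Origin: centre of its underside, 12 mm above the table
- lamp: unlit spirit lamp standing loose among the dies: brass foot 56 mm in diameter and 26 mm tall, steel chimney 42 mm in diameter, 60 mm tall in all, 300 g; to be left alone. Origin: centre of its underside; z up
Things that resemble listed ones, but are neither listed nor needed, are in the scene too. Leave any pink or turquoise look-alike of the die_38 alone.

How it is judged:
By the outcome, as a careful person would: the job done as asked, in the order asked, and still so for the second after the job is handed in, with the robot touching nothing.
It also fails if it takes over 112 s, if anything falls off the work surface, if the arm or the gripper's body presses on something with over 40 N, if the wrist force passes 120 N, or if a joint passes its speed limit or range.

## Working session

There is one attempt and no reset: what is moved stays moved. The work goes in short steps, Python scripts to look and compute and a tool call to move; the robot and the scene stay as the last step left them, time stands still between calls to the robot, and variables do not carry over. Pictures are saved under pics/ and viewed, at most 14 in all, crops included, and the job is handed in when it is done.

Besides the shell and the picture viewer there is one more tool, called after ">>>" as a command line: name --argument value ..., lists and objects as JSON in quotes. carry_out: Moves the arm, as the interface text tells. Its arguments: {"type":"object","properties":{"commands":{"type":"array"},"newtons":{"type":"number"}},"required":["commands"]}

```bash
mkdir -p pics; cat > h.py <<'E'
import numpy as np, cv2
from cell import robot
def shot(n,f=None):
    d=robot.read_camera(n)
    if f: cv2.imwrite('pics/'+f,cv2.cvtColor(d['pixels'],cv2.COLOR_RGB2BGR))
    return d
def ray(d,uv,z):
    V=np.array(d['view']);R=V[:3,:3];t=V[:3,3]
    c=np.array([(uv[0]-d['cx'])/d['fx'],-(uv[1]-d['cy'])/d['fy'],-1.])
    o=-R.T@t;w=R.T@c
    return (o+w*(z-o[2])/w[2])[:2]
def proj(d,p):
    V=np.array(d['view']);c=V[:3,:3]@np.array(p)+V[:3,3]
    return np.array([d['cx']+d['fx']*c[0]/-c[2], d['cy']+d['fy']*-c[1]/-c[2]])
E
cat > a.py <<'E'
from h import *
for n in ['top','scene']:
    d=shot(n,n+'1.png'); print(n,[k for k in d],d['fx'],d['cx'],d['cy'],np.round(d['view'],3).tolist())
    for k in ['die_27','die_38','die_49','die_60','pad_a','post','lamp']:
        z=0.012 if k in('pad_a','post') else 0
        print(k,[(np.round(r['at']).tolist(),round(r['p'],2),np.round(ray(d,r['at'],z),3).tolist()) for r in robot.tip_of(d,k)])
print(robot.observe())
E
python3 a.py
```

```text
top ['pixels', 'fx', 'fy', 'cx', 'cy', 'view', 'shot'] 512.669578441665 278.27005784372426 212.0643427796024 [[0.04, -0.999, -0.003, -0.017], [0.974, 0.038, 0.224, -0.513], [-0.223, -0.011, 0.975, -0.816], [0.0, 0.0, 0.0, 1.0]]
die_27 [([193.0, 256.0], 0.87, [0.44, 0.153]), ([275.0, 254.0], 0.74, [0.449, 0.006]), ([427.0, 253.0], 0.74, [0.462, -0.265]), ([418.0, 299.0], 0.62, [0.379, -0.246]), ([293.0, 308.0], 0.61, [0.355, -0.029]), ([308.0, 227.0], 0.58, [0.501, -0.052]), ([130.0, 252.0], 0.53, [0.443, 0.265])]
die_38 [([193.0, 256.0], 0.87, [0.44, 0.153]), ([275.0, 254.0], 0.74, [0.449, 0.006]), ([427.0, 253.0], 0.74, [0.462, -0.265]), ([418.0, 299.0], 0.62, [0.379, -0.246]), ([293.0, 308.0], 0.61, [0.355, -0.029]), ([308.0, 227.0], 0.58, [0.501, -0.052]), ([130.0, 252.0], 0.53, [0.443, 0.265])]
die_49 [([193.0, 256.0], 0.87, [0.44, 0.153]), ([275.0, 254.0], 0.74, [0.449, 0.006]), ([427.0, 253.0], 0.74, [0.462, -0.265]), ([418.0, 299.0], 0.62, [0.379, -0.246]), ([293.0, 308.0], 0.61, [0.355, -0.029]), ([308.0, 227.0], 0.58, [0.501, -0.052]), ([130.0, 252.0], 0.53, [0.443, 0.265])]
[... 2216 characters left out ...]
 0.81, [0.427, -0.133])]
{'time': 0.8, 'qpos': array([ 1.16800189e+00,  3.41976789e-01,  1.52410856e+00,  9.93988360e-07,
        1.27541361e+00, -1.45966252e-01]), 'qvel': array([-0.00147586,  0.00119661, -0.00213539, -0.00061295, -0.00129325,
        0.00080422]), 'joint_efforts': array([-1.64165609e-03, -4.31088066e+01, -2.44467026e+01,  7.16165942e-02,
        4.82360751e-02, -1.44294910e-05]), 'tool_pos': array([0.13332201, 0.50779891, 0.24374957]), 'tool_rot': array([3.14149981e+00, 1.26880416e-05, 2.88476418e+00]), 'contact_force': array([ 0.35753398,  0.10526175, -0.13570794]), 'torque': array([ 0.0073068 , -0.00138681, -0.0482454 ]), 'grip_force': 0.0, 'opening': 0.0916769654022216}
```

```bash
python3 -c "
import cv2
a=cv2.imread('pics/top1.png')
cv2.imwrite('pics/top1z.png',cv2.resize(a[115:345,90:470],(800,484),interpolation=cv2.INTER_CUBIC))"
```

```text
(no output)
```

View pics/scene1.png

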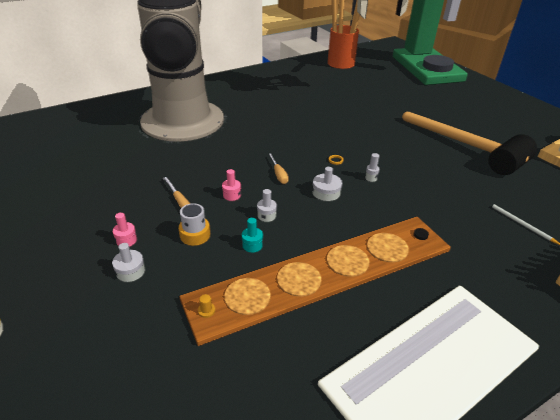

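View pics/top1z.png

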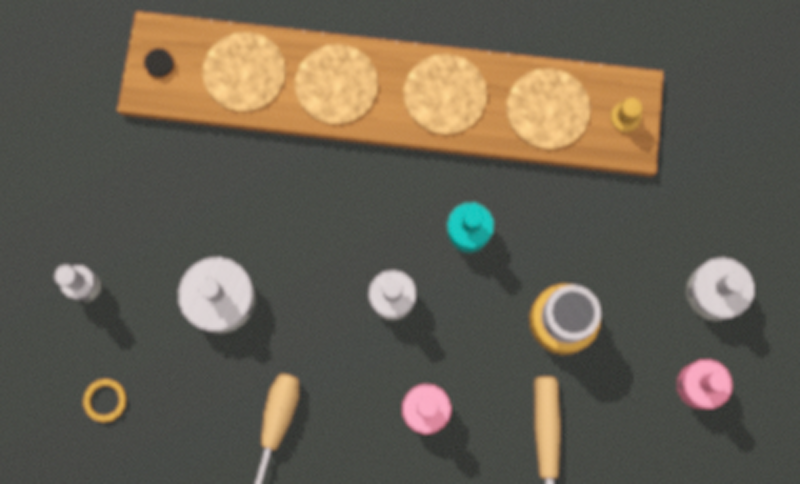

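The scene view shows four steel dies with their bases near (371,178), (326,191), (267,218) and (128,270). There are pink look-alikes at (232,190) and (125,235), a teal one at (252,240), and the lamp at (195,230). On the rack, the post is at the near-left end (205,306) and the black button at (421,234).

Diameters by pixel size, with top-view pixels:

| Die | Top-view pixel | y (m) |
|---|---|---|
| 27 | (130,252) | 0.265 |
| 60 | (193,256) | 0.153 |
| 38, grey | (275,254) | 0.004 |
| 49 | (427,253) | -0.268 |

Next I'll refine these positions by fitting silhouettes.

```bash
cat > fit.py <<'E'
from h import *
from scipy.optimize import minimize
th=np.linspace(0,2*np.pi,48)
def ring(x,y,z,r): return [(x+r*np.cos(t),y+r*np.sin(t),z) for t in th]
S=8
def sil(d,x,y,z0,parts,box):
    m=np.zeros(((box[3]-box[1])*S//2,(box[2]-box[0])*S//2),np.uint8)
    for (r,a,b) in parts:
        p=np.array([proj(d,q) for q in ring(x,y,z0+a,r)+ring(x,y,z0+b,r)])
        p=((p-box[:2]+0.5)*S/2).astype(np.float32)
        cv2.fillConvexPoly(m,cv2.convexHull(np.round(p).astype(np.int32)),255)
    return cv2.resize(m,(box[2]-box[0],box[3]-box[1]),interpolation=cv2.INTER_AREA)/255.
def mask(d,kind):
    i=cv2.cvtColor(d['pixels'],cv2.COLOR_RGB2HSV).astype(int);h,s,v=i[...,0],i[...,1],i[...,2]
    return ((v>85)&(s<60) if kind=='die' else (v>150)&(h>8)&(h<30)&(s>60)&(d['pixels'][...,1]>140)).astype(float)
def fit(d,x0,y0,z0,parts,kind):
    M=mask(d,kind);c=proj(d,(x0,y0,z0+.02)).astype(int);k=38
    box=[max(c[0]-k,0),max(c[1]-k,0),min(c[0]+k,560),min(c[1]+k,420)]
    m=M[box[1]:box[3],box[0]:box[2]]
    def f(p):
        s=sil(d,p[0],p[1],z0,parts,box); return -np.minimum(s,m).sum()/np.maximum(s,m).sum()
    if kind=='pad': # keep only the blob near the guess
        pre=cv2.dilate((sil(d,x0,y0,z0,[(.043,0,.003)],box)>0).astype(np.uint8),None); m=m*pre
    r=minimize(f,[x0,y0],method='Nelder-Mead',options=dict(initial_simplex=[[x0,y0],[x0+.008,y0],[x0,y0+.008]],xatol=1e-4))
    return r.x,-r.fun
def die(D): return [(D/2000,0,.028),(.008,.028,.06)]
PAD=[(.036,0,.003)]
E
cat > b.py <<'E'
from fit import *
ds=[shot('top'),shot('scene')]
for D,g in {27:(.445,.265),60:(.439,.152),38:(.451,.004),49:(.458,-.268)}.items():
    for d in ds: print(D,*[np.round(v,4) for v in fit(d,*g,0,die(D),'die')])
for g in [(.611,-.125),(.622,-.036),(.63,.06),(.633,.142)]:
    for d in ds: print('pad',*[np.round(v,4) for v in fit(d,*g,.012,PAD,'pad')])
E
python3 b.py
```

```text
27 [0.4464 0.2671] 0.8836
27 [0.4446 0.2657] 0.575
60 [0.4407 0.1518] 0.9172
60 [0.4385 0.1503] 0.945
38 [0.4467 0.0055] 0.8636
38 [0.4443 0.0044] 0.9025
49 [ 0.4619 -0.2685] 0.9123
49 [ 0.4599 -0.268 ] 0.9321
pad [ 0.6161 -0.1246] 0.826
pad [ 0.613  -0.1241] 0.8266
pad [ 0.6265 -0.0326] 0.7479
pad [ 0.6222 -0.0337] 0.8281
pad [0.631  0.0621] 0.7106
pad [0.6286 0.0615] 0.832
pad [0.6404 0.143 ] 0.728
pad [0.6358 0.1435] 0.82
```

```bash
python3 -c "
import cv2
a=cv2.imread('pics/top1.png');b=cv2.imread('pics/scene1.png')
f=lambda i:cv2.resize(i,(390,300),interpolation=cv2.INTER_CUBIC)
cv2.imwrite('pics/c27.png',cv2.hconcat([f(a[210:285,100:223-0]),f(b[145:205,310:388])]))"
```

```text
(no output)
```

View pics/c27.png

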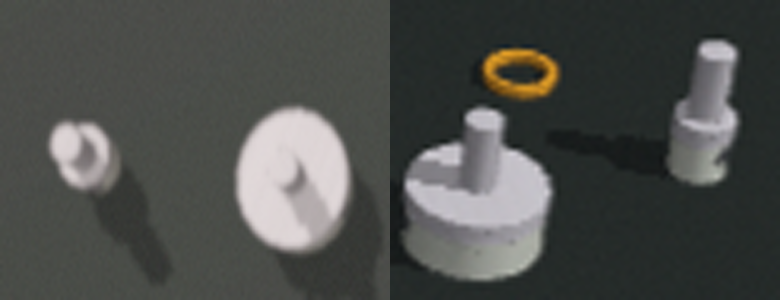

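>>> carry_out --commands '[[[0,0,0],-0.1284,0.5],[[0,0,0],-0.1284,0.5],[[-0.026,-0.0201,0],0,0.5],[[-0.026,-0.0201,0],0,0.5],[[-0.026,-0.0201,0],0,0.5],[[-0.026,-0.0201,0],0,0.5],[[-0.026,-0.0201,0],0,0.5],[[-0.026,-0.0201,0],0,0.5],[[-0.026,-0.0201,0],0,0.5],[[-0.026,-0.0201,0],0,0.5],[[-0.026,-0.0201,0],0,0.5],[[-0.026,-0.0201,0],0,0.5],[[-0.026,-0.0201,0],0,0.5],[[-0.026,-0.0201,0],0,0.5],[[0,0,0],0,0.5],[[0,0,0],0,0.5]]' --newtons 25

```text
time: 2.9
tool_pos: [0.4449, 0.2668, 0.2436]
tool_rot: [3.141, -0.001, 3.141]
contact_force: [0.2, -0.3, 0.4]
opening: 0.0458
grip_force: 0.0
```

The crop confirms the narrow steel die is the 27 and its neighbour is the 60. I'll descend and close on the 27.

>>> carry_out --commands '[[[0,0,0.04],0,0.5],[[0,0,0.04],0,0.5],[[0,0,0.04],0,0.5],[[0,0,0.04],0,0.5],[[0,0,0.02],0,0.5],[[0,0,0.0136],0,0.5],[[0,0,0],0,0.5],[[0,0,0],0,0],[[0,0,0],0,0],[[0,0,0],0,0],[[0,0,0],0,0],[[0,0,0],0,0],[[0,0,0],0,0]]' --newtons 25

```text
time: 4.53
tool_pos: [0.4456, 0.2667, 0.0505]
tool_rot: [3.141, 0.001, 3.141]
contact_force: [-0.2, -0.7, 5.9]
opening: 0.0154
grip_force: 25.0
```

>>> carry_out --commands '[[[0,0,-0.01],0,0],[[0,0,-0.03],0,0],[[0,0,-0.03],0,0],[[0,0,-0.03],0,0],[[-0.0141,-0.0325,0],0,0],[[-0.0141,-0.0325,0],0,0],[[-0.0141,-0.0325,0],0,0],[[-0.0141,-0.0325,0],0,0],[[-0.0141,-0.0325,0],0,0],[[-0.0141,-0.0325,0],0,0],[[-0.0141,-0.0325,0],0,0],[[-0.0141,-0.0325,0],0,0],[[-0.0141,-0.0325,0],0,0],[[-0.0141,-0.0325,0],0,0],[[-0.0141,-0.0325,0],0,0],[[-0.0141,-0.0325,0],0,0],[[0,0,0],0,0],[[0,0,0],0,0]]'

```text
time: 6.78
tool_pos: [0.614, -0.1229, 0.1498]
tool_rot: [3.141, -0.001, 3.141]
contact_force: [0.9, 0.8, -1.4]
opening: 0.0155
grip_force: 25.0
```

```bash
python3 -c "
from h import *
a=shot('top');b=shot('scene')
cv2.imwrite('pics/hold.png',cv2.cvtColor(cv2.resize(np.hstack([a['pixels'][60:260,260:460],b['pixels'][150:350,150:350]]),(800,400)),cv2.COLOR_RGB2BGR))"
```

```text
(no output)
```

View pics/hold.png

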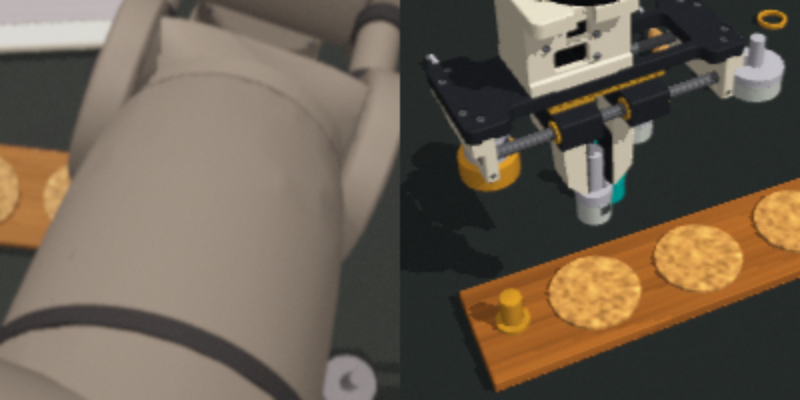

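The die hangs upright between the pads, at about (595,190) in the right half, above the disc nearest the post. Lowering it now.

>>> carry_out --commands '[[[0,0,0.03],0,0],[[0,0,0.03],0,0],[[-0.0005,-0.0005,0.015],0,0],[[0,0,0.005],0,0],[[0,0,0.002],0,0],[[0,0,0.001],0,0],[[0,0,0],0,0]]'

```text
time: 7.75
tool_pos: [0.6154, -0.124, 0.0678]
tool_rot: [-3.141, 0.001, 3.142]
contact_force: [-0.7, 0.3, -0.6]
opening: 0.0156
grip_force: 25.0
```

>>> carry_out --commands '[[[0,0,0.0006],0,0],[[0,0,0.0006],0,0],[[0,0,0],0,0]]'

```text
time: 8.12
tool_pos: [0.615, -0.1239, 0.0659]
tool_rot: [3.141, -0.0, -3.142]
contact_force: [0.6, 0.2, -0.8]
opening: 0.0155
grip_force: 25.0
```

>>> carry_out --commands '[[[0,0,0.0005],0,0],[[0,0,0.0005],0,0],[[0,0,0],0,0]]'

```text
time: 8.5
tool_pos: [0.6152, -0.124, 0.0656]
tool_rot: [-3.141, 0.001, 3.142]
contact_force: [-1.7, 0.3, 5.3]
opening: 0.0154
grip_force: 25.0
```

>>> carry_out --commands '[[[0,0,0],0,0.25],[[0,0,0],0,0.4],[[0,0,0],0,0.5],[[0,0,0],0,0.5],[[0,0,-0.0151],0,0.5],[[0,0,-0.03],0,0.5],[[0,0,-0.04],0,0.5],[[0.0212,0.0161,0],0,0.5],[[0.0212,0.0161,0],0,0.5],[[0.0212,0.0161,0],0,0.5],[[0.0212,0.0161,0],0,0.5],[[0.0212,0.0161,0],0,0.5],[[0.0212,0.0161,0],0,0.5],[[0.0212,0.0161,0],0,0.5],[[0.0212,0.0161,0],0,0.5],[[0,0,0],0,0.5],[[0,0,0],0,0.5]]'

```text
time: 10.62
tool_pos: [0.4466, 0.0045, 0.1509]
tool_rot: [-3.141, 0.002, -3.141]
contact_force: [-0.1, -0.1, -0.9]
opening: 0.0461
grip_force: 0.0
```

```bash
cat > c.py <<'E'
import sys
from fit import *
D,x,y,z=map(float,sys.argv[1:5])
for n in sys.argv[5:]:
    d=shot(n)
    if z: print(n,'tip',[np.round(ray(d,r['at'],z),4) for r in robot.tip_of(d,'die_27') if np.hypot(*(ray(d,r['at'],z)-[x,y]))<.03])
    print(n,*[np.round(v,4) for v in fit(d,x,y,z,die(D),'die')])
    if z: # shank top edge-free check: save crop
        c=proj(d,(x,y,z+.03)).astype(int);k=45
        cv2.imwrite(f'pics/p{int(D)}_{n}.png',cv2.cvtColor(cv2.resize(d['pixels'][max(c[1]-k,0):c[1]+k,c[0]-k:c[0]+k],(400,400),interpolation=cv2.INTER_CUBIC),cv2.COLOR_RGB2BGR))
E
python3 c.py 27 .615 -.124 .015 scene top
```

```text
scene tip [array([ 0.6133, -0.1217])]
scene [ 0.6134 -0.1233] 0.861
top tip []
top [ 0.6155 -0.0934] 0.1687
```

The scene camera puts the die within about 1 mm of its disc centre. Next is the 38.

>>> carry_out --commands '[[[0,0,0.04],0,0.5],[[0,0,0.04],0,0.5],[[0,0,0.015],0,0.5],[[0,0,0.005],0,0.5],[[0,0,0],0,0.5],[[0,0,0],0,0],[[0,0,0],0,0],[[0,0,0],0,0],[[0,0,0],0,0],[[0,0,0],0,0],[[0,0,0],0,0]]' --newtons 25

```text
time: 12.2
tool_pos: [0.4456, 0.0049, 0.0502]
tool_rot: [-3.142, 0.0, -3.142]
contact_force: [0.3, 0.1, 2.3]
opening: 0.0155
grip_force: 25.0
```

>>> carry_out --commands '[[[0,0,-0.01],0,0],[[0,0,-0.03],0,0],[[0,0,-0.03],0,0],[[0,0,-0.03],0,0],[[-0.0297,-0.0063,0],0,0],[[-0.0297,-0.0063,0],0,0],[[-0.0297,-0.0063,0],0,0],[[-0.0297,-0.0063,0],0,0],[[-0.0297,-0.0063,0],0,0],[[-0.0297,-0.0065,0],0,0],[[0,0,0],0,0],[[0,0,0.03],0,0],[[0,0,0.03],0,0],[[0,0,0.015],0,0],[[0,0,0.005],0,0],[[0,0,0.002],0,0],[[0,0,0.001],0,0],[[0,0,0.0006],0,0],[[0,0,0.0006],0,0],[[0,0,0],0,0]]'

```text
time: 14.7
tool_pos: [0.6237, -0.0331, 0.0659]
tool_rot: [3.142, 0.0, -3.142]
contact_force: [-1.0, -0.7, -2.1]
opening: 0.0155
grip_force: 25.0
```

>>> carry_out --commands '[[[0,0,0.0005],0,0],[[0,0,0.0005],0,0],[[0,0,0],0,0]]'

```text
time: 15.08
tool_pos: [0.6238, -0.0332, 0.0652]
tool_rot: [-3.142, 0.001, 3.142]
contact_force: [-1.6, -0.6, 1.4]
opening: 0.0158
grip_force: 25.0
```

>>> carry_out --commands '[[[0,0,0.0003],0,0],[[0,0,0],0,0.25],[[0,0,0],0,0.4],[[0,0,0],0,0.5],[[0,0,0],0,0.5],[[0,0,-0.0154],0,0.5],[[0,0,-0.03],0,0.5],[[0,0,-0.04],0,0.5],[[0.0163,-0.0235,0],0,0.5],[[0.0163,-0.0235,0],0,0.5],[[0.0163,-0.0235,0],0,0.5],[[0.0163,-0.0235,0],0,0.5],[[0.0163,-0.0235,0],0,0.5],[[0.0163,-0.0235,0],0,0.5],[[0.0163,-0.0235,0],0,0.5],[[0.0163,-0.0235,0],0,0.5],[[0.0163,-0.0235,0],0,0.5],[[0.0163,-0.0235,0],0,0.5],[[0,0,0],0,0.5],[[0,0,0],0,0.5]]'

```text
time: 17.58
tool_pos: [0.4611, -0.2678, 0.1506]
tool_rot: [-3.141, 0.001, 3.141]
contact_force: [0.2, -0.5, 0.8]
opening: 0.0458
grip_force: 0.0
```

```bash
python3 c.py 38 .6236 -.033 .015 scene top
```

```text
scene tip [array([ 0.6285, -0.0342])]
scene [ 0.6223 -0.0332] 0.8692
top tip [array([ 0.6288, -0.0345])]
top [ 0.6251 -0.033 ] 0.8345
```

>>> carry_out --commands '[[[0,0,0.04],0,0.5],[[0,0,0.04],0,0.5],[[0,0,0.015],0,0.5],[[0,0,0.005],0,0.5],[[0,0,0],0,0.5],[[0,0,0],0,0],[[0,0,0],0,0],[[0,0,0],0,0],[[0,0,0],0,0],[[0,0,0],0,0],[[0,0,0],0,0]]' --newtons 30

```text
time: 19.15
tool_pos: [0.4608, -0.2682, 0.0501]
tool_rot: [-3.141, 0.0, 3.142]
contact_force: [-0.3, -0.2, 3.5]
opening: 0.0153
grip_force: 30.0
```

>>> carry_out --commands '[[[0,0,-0.01],0,0],[[0,0,-0.03],0,0],[[0,0,-0.03],0,0],[[0,0,-0.04],0,0],[[-0.017,0.033,0],0,0],[[-0.017,0.033,0],0,0],[[-0.017,0.033,0],0,0],[[-0.017,0.033,0],0,0],[[-0.017,0.033,0],0,0],[[-0.017,0.033,0],0,0],[[-0.017,0.033,0],0,0],[[-0.017,0.033,0],0,0],[[-0.017,0.033,0],0,0],[[-0.0165,0.033,0],0,0],[[0,0,0],0,0],[[0,0,0],0,0]]'

```text
time: 21.15
tool_pos: [0.6295, 0.0616, 0.1595]
tool_rot: [-3.141, -0.002, -3.141]
contact_force: [-0.2, -1.1, -3.3]
opening: 0.0151
grip_force: 30.0
```

>>> carry_out --commands '[[[0,0,0.03],0,0],[[0,0,0.03],0,0],[[0,0,0.02],0,0],[[0,0,0.009],0,0],[[0,0,0.003],0,0],[[0,0,0.001],0,0],[[0,0,0.0006],0,0],[[0,0,0.0006],0,0],[[0,0,0],0,0]]'

```text
time: 22.28
tool_pos: [0.6302, 0.062, 0.0659]
tool_rot: [3.142, 0.0, -3.141]
contact_force: [1.2, -0.5, -2.7]
opening: 0.0152
grip_force: 30.0
```

>>> carry_out --commands '[[[0,0,0.0005],0,0],[[0,0,0.0004],0,0],[[0,0,0],0,0]]'

```text
time: 22.65
tool_pos: [0.6302, 0.0619, 0.0652]
tool_rot: [3.142, 0.0, -3.142]
contact_force: [-1.3, 0.1, 1.0]
opening: 0.0153
grip_force: 30.0
```

>>> carry_out --commands '[[[0,0,0.0003],0,0],[[0,0,0],0,0.25],[[0,0,0],0,0.4],[[0,0,0],0,0.5],[[0,0,0],0,0.5],[[0,0,-0.0154],0,0.5],[[0,0,-0.03],0,0.5],[[0,0,-0.04],0,0.5],[[0.0239,0.0111,0],0,0.5],[[0.0239,0.0111,0],0,0.5],[[0.0239,0.0111,0],0,0.5],[[0.0239,0.0111,0],0,0.5],[[0.0239,0.0111,0],0,0.5],[[0.0239,0.0111,0],0,0.5],[[0.0239,0.0111,0],0,0.5],[[0.0239,0.0111,0],0,0.5],[[0,0,0],0,0.5],[[0,0,0],0,0.5]]'

```text
time: 24.9
tool_pos: [0.4401, 0.1506, 0.1508]
tool_rot: [3.141, 0.002, -3.142]
contact_force: [0.4, -0.2, -0.1]
opening: 0.0462
grip_force: 0.0
```

```bash
python3 c.py 49 .6305 .062 .015 scene top
```

```text
scene tip [array([0.6334, 0.0589])]
scene [0.6284 0.0627] 0.8919
top tip [array([0.6278, 0.0671])]
top [0.632  0.0629] 0.8843
```

>>> carry_out --commands '[[[0,0,0.04],0,0.5],[[0,0,0.04],0,0.5],[[0,0,0.015],0,0.5],[[0,0,0.005],0,0.5],[[0,0,0],0,0.5],[[0,0,0],0,0],[[0,0,0],0,0],[[0,0,0],0,0],[[0,0,0],0,0],[[0,0,0],0,0],[[0,0,0],0,0]]' --newtons 35

```text
time: 26.48
tool_pos: [0.4391, 0.1507, 0.0502]
tool_rot: [3.141, 0.001, -3.141]
contact_force: [-1.0, 0.6, 5.8]
opening: 0.0151
grip_force: 35.0
```

>>> carry_out --commands '[[[0,0,-0.01],0,0],[[0,0,-0.03],0,0],[[0,0,-0.03],0,0],[[0,0,-0.04],0,0],[[-0.0248,-0.001,0],0,0],[[-0.0248,-0.001,0],0,0],[[-0.0248,-0.001,0],0,0],[[-0.0248,-0.001,0],0,0],[[-0.0248,-0.001,0],0,0],[[-0.0248,-0.001,0],0,0],[[-0.0248,-0.001,0],0,0],[[-0.0248,-0.001,0],0,0],[[0,0,0],0,0],[[0,0,0],0,0]]'

```text
time: 28.22
tool_pos: [0.6363, 0.1428, 0.1593]
tool_rot: [-3.142, -0.002, -3.142]
contact_force: [1.0, 0.6, -2.5]
opening: 0.0152
grip_force: 35.0
```

>>> carry_out --commands '[[[0,0,0.03],0,0],[[0,0,0.03],0,0],[[0,0,0.02],0,0],[[0,0,0.009],0,0],[[0,0,0.003],0,0],[[0,0,0.001],0,0],[[0,0,0.0006],0,0],[[0,0,0.0006],0,0],[[0,0,0],0,0]]'

```text
time: 29.35
tool_pos: [0.6374, 0.1427, 0.0659]
tool_rot: [3.141, 0.0, 3.142]
contact_force: [0.2, 0.5, -3.4]
opening: 0.0151
grip_force: 35.0
```

>>> carry_out --commands '[[[0,0,0.0005],0,0],[[0,0,0.0004],0,0],[[0,0,0],0,0]]'

```text
time: 29.72
tool_pos: [0.6374, 0.1427, 0.0653]
tool_rot: [3.142, 0.0, 3.142]
contact_force: [-1.3, -1.2, 1.1]
opening: 0.0151
grip_force: 35.0
```

Release, then retreat toward the robot and to the left.

>>> carry_out --commands '[[[0,0,0.0003],0,0],[[0,0,0],0,0.25],[[0,0,0],0,0.4],[[0,0,0],0,0.5],[[0,0,0],0,0.5],[[0,0,-0.0154],0,0.5],[[0,0,-0.03],0,0.5],[[0,0,-0.06],0,0.5],[[0,0,-0.04],0,0.5],[[0.03,0.03,0],0,0.5],[[0.03,0.03,0],0,0.5],[[0.03,0.03,0],0,0.5],[[0.03,0.03,0],0,0.5],[[0.03,0.03,0],0,0.5],[[0.03,0.03,0],0,0.5],[[0.03,0.03,0],0,0.5],[[0.03,0.03,0],0,0.5],[[0.03,0.03,0],0,0.5],[[0,0,0],0,0.5]]'

```text
time: 32.1
tool_pos: [0.3655, 0.4145, 0.2112]
tool_rot: [3.14, 0.001, -3.138]
contact_force: [-0.0, -0.1, -0.0]
opening: 0.0459
grip_force: 0.0
```

```bash
for a in "27 .615 -.124" "38 .6236 -.033" "49 .6305 .062" "60 .638 .143"; do echo $a; python3 c.py $a .015 scene top | grep -v tip; done; python3 -c "
from h import *
a=shot('top');b=shot('scene')
cv2.imwrite('pics/end.png',cv2.cvtColor(cv2.resize(np.vstack([a['pixels'][100:310,90:470],b['pixels'][140:350,90:470]]),(540,597)),cv2.COLOR_RGB2BGR))"
```

```text
27 .615 -.124
scene [ 0.6133 -0.1232] 0.8575
top [ 0.616  -0.1239] 0.7832
38 .6236 -.033
scene [ 0.6221 -0.0326] 0.8316
top [ 0.6251 -0.033 ] 0.8271
49 .6305 .062
scene [0.6289 0.0628] 0.6116
top [0.632  0.0629] 0.6491
60 .638 .143
scene [0.6365 0.1429] 0.6894
top [0.6394 0.1443] 0.8196
```

View pics/end.png

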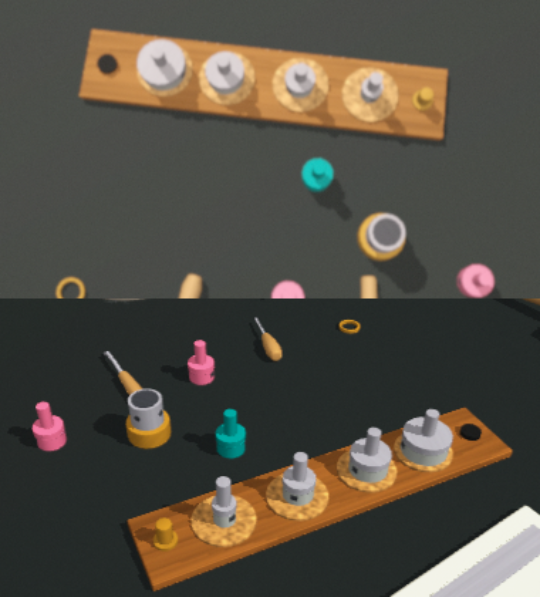

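The picture shows all four dies upright and centred. They run from the smallest next to the post (lower view, 223,505) to the largest by the button (425,435), the lamp is where it was, and the gripper is clear.

```bash
python3 -c "
from cell import robot
print(robot.hand_in())"
```

```text
the job is handed in; nothing more can be done
None
```

The four dies stand upright on their cork discs in order, 27 mm by the brass post to 60 mm at the far end, each measured within about 2 mm of centre; the lamp and look-alikes were not touched, and the job was handed in at about 33 s.

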